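# Unload the drilling jig and hang up its guide plate

## Robot

A 6-joint arm with a two-finger parallel gripper is mounted at the origin on the work surface. World frame = base frame: x ahead of the robot, y to its left, z up, the work surface at z = 0. Lengths are in m, angles in degrees, forces in N, time in s.
With the tool pointing down it reaches from about 0.4 to 0.825 m from the base axis. Payload 7 kg.
Tool frame: the origin (TCP) lies between the finger pads; the fingertips stand 22 mm ahead of it and the grasp point (between the pads) lies 3 mm ahead of it; z points along the fingers, y is the direction in which the jaws open and shut (so a half turn about z gives the same grasp; the last joint's range is limited). The gripper opens to 88 mm and grips with 3 to 60 N. Pads are 19 mm wide; open, the fingers measure 130 mm over their backs; the gripper's body (78 mm by 193 mm) begins 47 mm behind the grasp point.
Start: joints at [-52.191, 20.546, 0.682, 0, -70.136, -16.507], TCP at [0.245, -0.629, 0.249] pointing down, gripper open.
Joint ranges: [-176.03, 176.03], [-82.01, 121.73], [-58.28, 71.71], [-173.87, 95.51], [-174.79, -0.11], [-173.66, 173.66]. Speed limits (degrees/s): [136.94, 136.94, 172.46, 180, 180, 180].

## Interface

Orientations are given as [roll, pitch, yaw] about the fixed x, y, z axes, in that order (R = Rz(yaw) Ry(pitch) Rx(roll)).
In Python, from plant import telemetry, cams, r gives the robot as it stands.
- The arm moves only by the tool carry_out, never from a script. Its argument "commands" is one flat list of numbers, 5 for each row, row after row: the shift along the world's x, y, z as a fraction of full scale, then the turn about the world's z as a fraction of full scale, then the gripper's target within -1 to 1 (shut at 1, half-way at 0, fully open at -1). In form: [x, y, z, turn, claw, x, y, z, turn, claw, ...]. A call has 1 to 8 rows; each row shifts and turns the commanded pose from where the row before left it; what a row does not reach is not made up. Full scale, the value 1, is 0.04 m for a shift and 4 degrees for a turn. A row lasts 1/10 s, in which the tool goes at most 50 mm and 8.59 degrees, less where a joint would pass 70% of its speed; a pose out of reach is approached as far as the arm can. A call with a number of a shift or a turn outside -1 to 1 is refused whole. A call with a gripper value outside its range is refused whole. The fingers move at their own pace and stop on an object; "grip_force" is the grip in N (left out, the last holds). Time passes only in rows, so rows that do not move let the fingers close. It gives the time, the measured TCP pose, the force and the opening at its end, in the units of the state.
- telemetry.get_state(): the state, without advancing time (a new reading comes with each control period).
- cams.capture(name): name is "scene" or "top" or "wrist"; returns a dict with "frame" (384x512x3 uint8, red, green, blue), "camera_matrix" (3x3 intrinsics, pixels), "camera_from_world" (4x4, takes a point from world to camera coordinates); the wrist camera has in their place "mount" (4x4, takes a point from camera to tool coordinates, whose origin is the TCP and whose axes are the flange's). Camera axes: x right, y down, z forward; pixel columns grow to the right and rows downward; lengths in m; the calibration is good to about 2 mm. A picture is of the moment at which its call begins: read the wrist's pose just before it. There is no depth.
- r.close_job(): hands the job in, once; it reports no verdict.
The state is a dict: "time_s": time; "joints": joint angles; "qd": joint speeds; "joint_torque": joint torques, N m; "tcp_pos": TCP position; "eef_rot": TCP orientation; "contact_force": force on the tool from outside, world axes, zero at the start; "moment": the same for the moment, N m; "gripper_width": finger opening in m.
Only numpy, scipy, OpenCV 4.12 (cv2) and the standard library are available. Lean on these libraries where they do the work, as an engineer would, in place of code of your own. Each camera call takes 0.05 s, during which the arm holds its last target. There are 200 camera calls.

## Task

Unload the drilling jig: swing both red-knobbed hold-downs fully aside, lift the white guide plate straight up off its two pins by its red handle without cocking it, and hang it level by that handle across both yellow prongs of the double hook. Then put every drilled wooden block left in the jig into the blue tray, each lying flat on the tray's floor with its drilled face up (none stacked). Leave the hold-downs open, and leave the glue, tape measure, square, hammer, plain offcut and spool where they are.

Things in the scene. Friction and masses are not known exactly. Their poses are not given: they have to be found in the camera images.
- jig_mid (a point): Drilling jig fixed to the bench, plywood base 260 x 236 x 10 mm: centre of the base's top face, 10 mm above the bench. Two 12 mm steel pins stand at y = +97 and -97 mm in this frame, tips 65 mm above this point. Up to four blocks lie on this face under the guide plate, in two rows at about x = +-32, y = +-37 mm, long side along x.
- jig: The same jig; origin on the bench under the centre of the base. The pins rise from wooden pedestals (inner faces at y = +-83 mm, 31 mm wide, 100 mm long in x, tops 43 mm above the bench) that carry the plate. Low lips 8 mm high run along y at x = +-66 mm, so blocks stay on the floor between lips and pedestals.
- clamp_front (a joint): Front hold-down (towards the robot): flat aluminium arm turning about a vertical pivot. 0 = arm points to the jig's +x over the guide plate's edge; grows anticlockwise seen from above to 1.6 rad; it no longer covers the plate beyond 1.1, fully aside is above 1.2. Light friction (about 1 N at the knob), stays where it is left.
- clamp_front_pivot (a point): Pivot axis of the front hold-down, at the height of the middle of its knob.
- clamp_front_knob (a point): Middle of the front hold-down's upright round red knob (14 mm diameter, 35 mm tall, this point 17 mm above the arm's top face and 18 mm below the knob's top), 60 mm from the pivot. This frame's x axis points along the arm, away from the pivot.
- clamp_back (a joint): Back hold-down (far side), the same as the front one turned half round: 0 = arm points to the jig's -x over the plate's edge; grows anticlockwise seen from above to 1.6 rad; fully aside is above 1.2.
- clamp_back_pivot (a point): Pivot axis of the back hold-down, at the height of the middle of its knob.
- clamp_back_knob (a point): Middle of the back hold-down's red knob, the same as the front one's; x axis along the arm away from the pivot.
- plate: White guide plate 140 x 230 x 12 mm (x, y, z), 0.3 to 0.55 kg; origin at the centre of its underside. Two 15 mm holes at y = +-97 mm sit over the jig's pins (20 mm of pin stands above the plate's top, so it must rise 32 mm to come free). A red handle stands on it over its middle.
- plate_bar (a point): Middle of the red handle's bar: round, 16 mm diameter, running along the plate's y between uprights at y = +-62 mm, its axis 70 mm above the plate's top face (82 mm above its underside). Same axes as the plate.
- hook_seat (a point): Double hook fixed to the bench: two yellow prongs, 8 mm thick, at y = +-34 mm in this frame, pointing to -x. This point lies midway between them, level with the lowest point of their centre lines, 200 mm above the bench. From there each rises 21 mm to a tip at x = -30 mm, and 12 mm to its post at x = +140 mm. A hung bar lies along this frame's y, its axis 12 mm above this point.
- tray_floor (a point): Blue tray, loose, 220 x 170 x 45 mm (x, y, z) outside, 6 mm walls, 0.9 kg; this point is the centre of its inner floor (208 x 158 mm), 6 mm above the bench.
- hook: The double hook's stand (with its prongs); origin on the bench straight below the hook's seat point.
- block0_mid (a point): Drilled wooden block 50 x 32 x 30 mm (x, y, z), 40 to 70 g, absent in some starts; this point is its centre. z points out of the drilled face (two dark holes), up at the start.
- block1_mid (a point): Drilled wooden block 50 x 32 x 30 mm (x, y, z), 40 to 70 g, absent in some starts; this point is its centre. z points out of the drilled face (two dark holes), up at the start.
- block2_mid (a point): Drilled wooden block 50 x 32 x 30 mm (x, y, z), 40 to 70 g, absent in some starts; this point is its centre. z points out of the drilled face (two dark holes), up at the start.
- block3_mid (a point): Drilled wooden block 50 x 32 x 30 mm (x, y, z), 40 to 70 g, absent in some starts; this point is its centre. z points out of the drilled face (two dark holes), up at the start.
- glue: White glue bottle with yellow cap, 60 mm wide, 140 mm tall, to be left alone; origin under its centre.
- tape: Yellow tape measure 60 x 30 x 50 mm, to be left alone; origin under its centre.
- square: Try square with 200 mm steel blade and dark wooden stock, lying flat, to be left alone.
- hammer: Hammer, 280 mm long, lying, to be left alone.
- offcut: Wooden offcut 90 x 50 x 40 mm without holes, behind the jig, to be left alone; origin under its centre.
- spool: Blue spool, 64 mm wide, 50 mm tall, to be left alone; origin under its centre.

How it is judged:
By the outcome, as a careful person would: the job done as asked, in the order asked, and still so for the second after the job is handed in, with the robot touching nothing.
Of block0, block1, block2, block3 only 2 to 4 are there at a start; the rules pass over those that are not, and their reading is None.
At some moment in a run one of block0, block1, block2, block3, tray may be knocked a few centimetres aside while the robot is not near it.
It also fails if it takes over 210 s, if anything falls off the work surface, if the arm or the gripper's body presses on something with over 40 N, if the wrist force passes 120 N, or if a joint passes its speed limit or range.

## Working session

There is one attempt and no reset: what is moved stays moved. The work goes in short steps, Python scripts to look and compute and a tool call to move; the robot and the scene stay as the last step left them, time stands still between calls to the robot, and variables do not carry over. Pictures are saved under pics/ and viewed, about 12 in all and at most 16, crops included, and the job is handed in when it is done.

Besides the shell and the picture viewer there is one more tool, called after "Request:" by a JSON object that holds its "api" and its "payload", one argument or row to a line. carry_out: Moves the arm, as the interface text tells. Shift numbers are shares of 0.04 m and turn numbers shares of 4 degrees, none past 1 either way. Its arguments: {"type":"object","properties":{"commands":{"type":"array"},"grip_force":{"type":"number"}},"required":["commands"]}

```bash
mkdir -p pics; ls; cat > h.py <<'E'
import numpy as np,cv2
from plant import telemetry,cams,r
from scipy.spatial.transform import Rotation as R
def cap(n):
    s=telemetry.get_state(); c=cams.capture(n); K=np.array(c["camera_matrix"])
    if n=="wrist":
        T=np.eye(4);T[:3,:3]=R.from_euler('xyz',s["eef_rot"],degrees=True).as_matrix();T[:3,3]=s["tcp_pos"]
        W=T@np.array(c["mount"])
    else: W=np.linalg.inv(np.array(c["camera_from_world"]))
    return c["frame"],K,W
def save(f,name,box=None,k=1):
    if box: f=f[box[1]:box[3],box[0]:box[2]]
    cv2.imwrite("pics/"+name,cv2.cvtColor(cv2.resize(f,None,fx=k,fy=k,interpolation=cv2.INTER_CUBIC),cv2.COLOR_RGB2BGR))
def ray(u,v,K,W):
    d=W[:3,:3]@np.linalg.inv(K)@[u,v,1]; return W[:3,3],d
def onz(u,v,z,K,W):
    o,d=ray(u,v,K,W); return o+d*(z-o[2])/d[2]
def tri(a,b):
    A=[];y=[]
    for o,d in (a,b):
        d=d/np.linalg.norm(d);P=np.eye(3)-np.outer(d,d);A.append(P);y.append(P@o)
    p=np.linalg.lstsq(np.vstack(A),np.hstack(y),rcond=None)[0]
    return p
def proj(p,K,W):
    q=K@(np.linalg.inv(W)@[*p,1])[:3]; return q[:2]/q[2]
E
python3 - <<'E'
from h import *
print(telemetry.get_state())
for n in("top","scene"):
    f,K,W=cap(n);save(f,n+"0.png",None,1.5);print(n,K.round(1).tolist(),W.round(3).tolist());np.savez(n+"0.npz",f=f,K=K,W=W)
E
```

```text
pics
{'time_s': 0.0, 'joints': array([-5.21921559e+01,  2.05905825e+01,  6.34420770e-01, -1.94856807e-02,
       -7.01373305e+01, -1.65075721e+01]), 'qd': array([ 0.07514831,  0.00217159, -0.06600313,  0.00181205,  0.02627419,
       -0.07256121]), 'joint_torque': array([-3.02793469e-04, -5.82718313e+01,  2.93053383e+01,  6.99729905e+00,
        6.70801266e-03, -1.37453117e-04]), 'tcp_pos': array([ 0.24501265, -0.628473  ,  0.24763921]), 'eef_rot': array([ 1.79905156e+02, -9.00465513e-03, -1.58706356e+02]), 'contact_force': array([-0.42221795, -0.13972835, -0.61268728]), 'moment': array([ 0.02263481, -0.01219838, -0.02401669]), 'gripper_width': 0.08762764179779489}
top [[433.9, 0.0, 257.9], [0.0, 433.9, 181.6], [0.0, 0.0, 1.0]] [[-0.015, -0.998, 0.061, 0.482], [-1.0, 0.016, 0.019, -0.006], [-0.02, -0.06, -0.998, 1.919], [0.0, 0.0, 0.0, 1.0]]
scene [[478.5, 0.0, 259.7], [0.0, 478.5, 195.2], [0.0, 0.0, 1.0]] [[0.795, 0.51, -0.329, 1.189], [0.606, -0.662, 0.441, -0.813], [0.007, -0.55, -0.835, 1.709], [0.0, 0.0, 0.0, 1.0]]
```

View pics/top0.png

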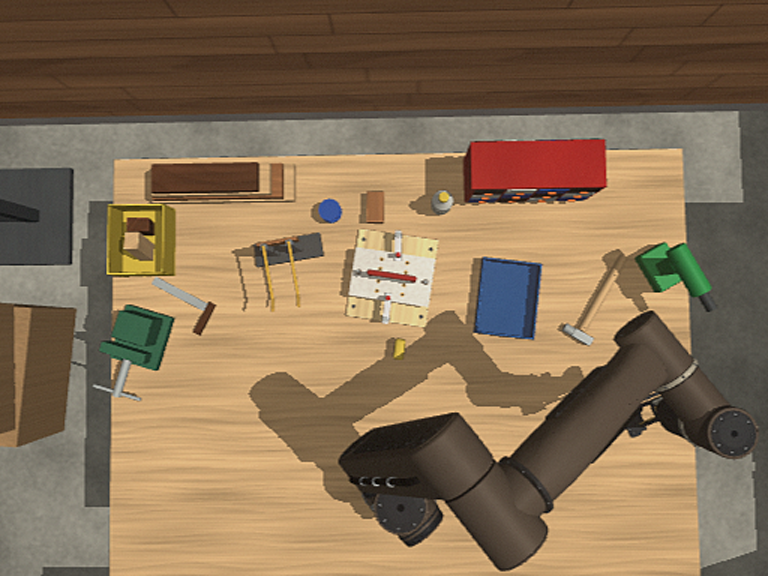

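View pics/scene0.png

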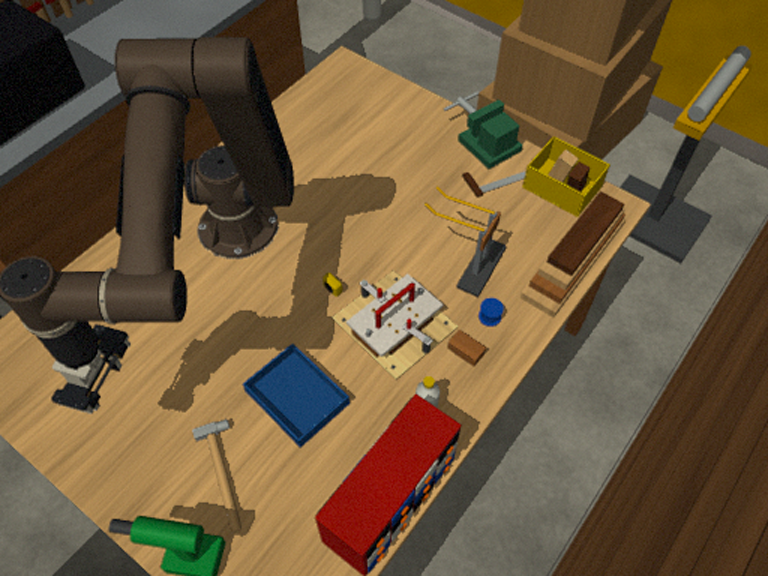

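The top view (x1.5) shows the jig at (391,277), the red handle from (367,273) to (415,281), the knobs near (398,255) and (387,298), the tray at (508,298), the hook prongs at (265–297, 240–308), and the glue at (442,202). The scene view agrees. Next I'll measure coarsely.

```bash
python3 - <<'E'
from h import *
for n,box in(("top",(220,145,300,225)),("scene",(220,170,310,260))):
    z=np.load(n+"0.npz");f,K,W=z["f"],z["K"],z["W"]
    hsv=cv2.cvtColor(f,cv2.COLOR_RGB2HSV)
    m=(((hsv[...,0]<8)|(hsv[...,0]>172))&(hsv[...,1]>140)&(hsv[...,2]>70)).astype(np.uint8)
    g=np.zeros_like(m);g[box[1]:box[3],box[0]:box[2]]=1;m*=g
    k,l,s,c=cv2.connectedComponentsWithStats(m)
    for i in range(1,k):
        if s[i,4]<3: continue
        ys,xs=np.where(l==i);print(n,"red",s[i].tolist(),c[i].round(1), onz(*c[i],.125,K,W).round(3),onz(*c[i],.08,K,W).round(3))
        if s[i,4]>50: 
            b=cv2.boxPoints(cv2.minAreaRect(np.c_[xs,ys].astype(np.float32)));print([onz(*q,.133,K,W).round(3).tolist() for q in b])
    m=((hsv[...,0]>100)&(hsv[...,0]<125)&(hsv[...,1]>120)).astype(np.uint8)
    k,l,s,c=cv2.connectedComponentsWithStats(m)
    for i in range(1,k):
        if s[i,4]>100:
            ys,xs=np.where(l==i);b=cv2.boxPoints(cv2.minAreaRect(np.c_[xs,ys].astype(np.float32)))
            print(n,"blue",s[i].tolist(),[onz(*q,.045,K,W).round(3).tolist()[:2] for q in b])
    m=((hsv[...,0]>18)&(hsv[...,0]<30)&(hsv[...,1]>190)&(hsv[...,2]>120)).astype(np.uint8)
    k,l,s,c=cv2.connectedComponentsWithStats(m)
    for i in range(1,k):
        if s[i,4]>15: print(n,"yel",s[i].tolist(),c[i].round(1))
z=np.load("top0.npz");K,W=z["K"],z["W"]
for p in((270,308),(298,304),(265,243),(290,240)): print(p,onz(p[0]/1.5,p[1]/1.5,.215,K,W).round(3))
a=z["f"]; b=np.load("scene0.npz")["f"]
A=cv2.resize(a[140:230,150:300],None,fx=4,fy=4,interpolation=cv2.INTER_CUBIC);cv2.imwrite("pics/a.png",A[...,::-1])
E
```

```text
top red [264, 168, 3, 4, 7] [264.9 169.6] [ 0.64  -0.002  0.125] [ 0.644 -0.002  0.08 ]
top red [245, 180, 32, 8, 108] [260.9 183.4] [0.583 0.015 0.125] [0.586 0.016 0.08 ]
[[0.587, 0.082, 0.133], [0.601, 0.079, 0.133], [0.579, -0.049, 0.133], [0.566, -0.047, 0.133]]
top red [257, 197, 3, 3, 6] [258.2 198.2] [0.522 0.027 0.125] [0.523 0.028 0.08 ]
top blue [213, 133, 15, 15, 172] [[0.75, 0.222], [0.811, 0.222], [0.81, 0.161], [0.749, 0.161]]
top blue [317, 172, 39, 54, 1542] [[0.42, -0.219], [0.636, -0.248], [0.615, -0.414], [0.4, -0.384]]
scene red [250, 189, 26, 30, 135] [262.9 200.5] [0.591 0.01  0.125] [0.574 0.034 0.08 ]
[[0.568, -0.07, 0.133], [0.594, 0.081, 0.133], [0.635, 0.066, 0.133], [0.609, -0.083, 0.133]]
scene red [251, 192, 4, 6, 18] [252.8 194.6] [0.542 0.009 0.125] [0.524 0.032 0.08 ]
scene red [271, 213, 3, 6, 13] [272.4 215.4] [ 0.661 -0.022  0.125] [0.646 0.001 0.08 ]
scene blue [319, 199, 17, 18, 230] [[0.778, 0.135], [0.746, 0.216], [0.801, 0.237], [0.832, 0.155]]
scene blue [162, 230, 71, 68, 2505] [[0.406, -0.391], [0.413, -0.207], [0.653, -0.251], [0.636, -0.424]]
scene blue [261, 323, 24, 28, 120] [[0.915, -0.438], [0.914, -0.313], [0.939, -0.314], [0.939, -0.438]]
scene yel [449, 38, 50, 54, 465] [471.3  69. ]
scene yel [436, 58, 17, 9, 63] [444.5  61.7]
scene yel [348, 91, 58, 53, 1093] [374.3 118.3]
scene yel [291, 124, 39, 18, 68] [309.2 134.4]
scene yel [283, 136, 40, 18, 76] [301.4 145.4]
scene yel [218, 182, 10, 16, 71] [221.8 188.2]
scene yel [282, 251, 8, 8, 43] [285.5 254. ]
(270, 308) [0.497 0.334 0.215]
(298, 304) [0.506 0.26  0.215]
(265, 243) [0.668 0.346 0.215]
(290, 240) [0.675 0.28  0.215]
```

View pics/a.png

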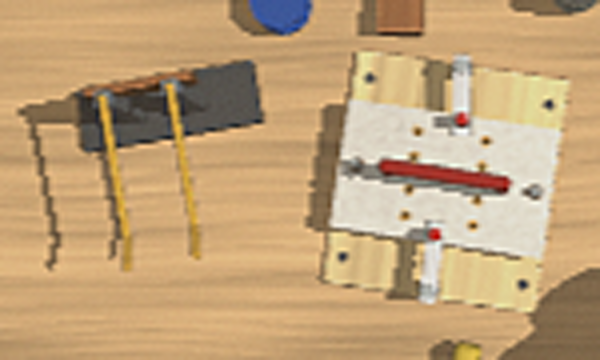

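The crop shows the prongs with tips at lower left, and the jig with both arms over the plate's edges. Estimates: bar (0.583,0.016), jig yaw about -10°, hook seat about (0.531,0.30) with yaw about +5°. I'll go over the jig for a closer look.

Request:
{"api": "carry_out", "payload": {
  "commands": [0.4,0.95,0.2,0,-1,0.4,0.95,0.2,0,-1,0.4,0.95,0.2,0,-1,0.4,0.95,0.2,0,-1,0.4,0.95,0.2,0,-1,0.4,0.95,0.2,0,-1,0.4,0.95,0,0,-1,0.4,0.95,0,0,-1],
  "grip_force": 15
}}

```text
time_s: 0.9
tcp_pos: [0.3734, -0.3232, 0.2967]
eef_rot: [-180.0, 0.0, -158.7]
contact_force: [0.9, -0.6, 0.1]
gripper_width: 0.0879
```

Request:
{"api": "carry_out", "payload": {
  "commands": [0.4,0.95,0,0,-1,0.4,0.95,0,0,-1,0.4,0.95,0,0,-1,0.4,0.95,0,0,-1,0.4,0.95,0,0,-1,0.4,0.95,0,0,-1,0.4,0.95,0,0,-1,0,0,0,0,-1]
}}

```text
time_s: 1.7
tcp_pos: [0.4865, -0.0554, 0.2961]
eef_rot: [180.0, -0.0, -158.5]
contact_force: [-1.1, -0.1, 0.6]
gripper_width: 0.0873
```

```bash
python3 - <<'E'
from h import *
f,K,W=cap("wrist");save(f,"w1.png",None,1.5);np.savez("w1.npz",f=f,K=K,W=W);print(K,W.round(3),telemetry.get_state()["tcp_pos"])
E
```

```text
[[321.32815501   0.         254.47589147]
 [  0.         321.32815501 191.9960508 ]
 [  0.           0.           1.        ]] [[-0.365  0.9    0.238  0.422]
 [ 0.931  0.353  0.093 -0.081]
 [ 0.     0.256 -0.967  0.433]
 [ 0.     0.     0.     1.   ]] [ 0.48564717 -0.05687742  0.29603829]
```

View pics/w1.png

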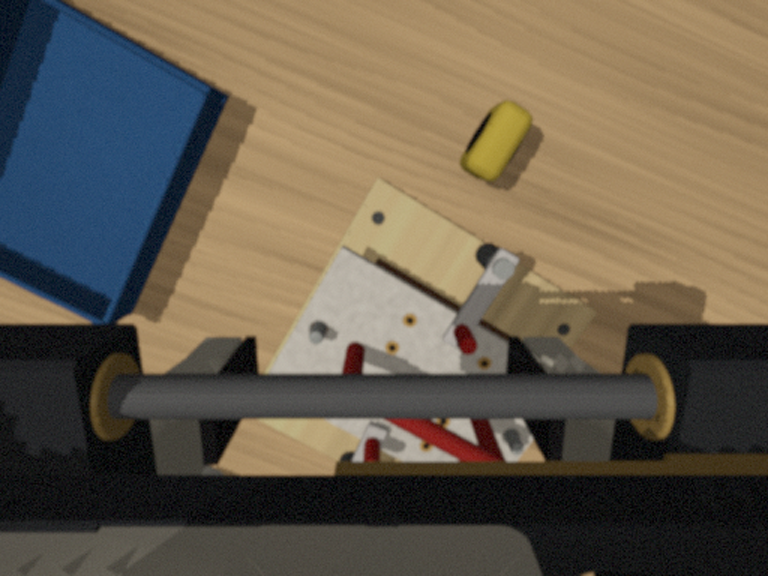

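Wrist view: front pivot at (502,265), front knob (460–470, 328–350), pins near (318,328) and (515,438), back knob near (372,450), and tape at (497,140).

```bash
python3 - <<'E'
from h import *
z=np.load("w1.npz");K,W=z["K"],z["W"]
for n,p,h in(("piv",(503,266),.067),("knobtop",(469,345),.1),("knobtop",(463,333),.1),("knobbase",(461,330),.066),("pinA",(318,325),.075),("pinB",(514,434),.075),("backknob",(372,446),.1),("barend",(354,350),.133)): print(n,onz(p[0]/1.5,p[1]/1.5,h,K,W).round(4))
hsv=cv2.cvtColor(z["f"],cv2.COLOR_RGB2HSV)
m=(((hsv[...,0]<8)|(hsv[...,0]>172))&(hsv[...,1]>140)&(hsv[...,2]>50)).astype(np.uint8)
k,l,s,c=cv2.connectedComponentsWithStats(m)
print(s[1:],c[1:])
# triangulate front/back knob: top and scene
t=np.load("top0.npz");q=np.load("scene0.npz")
for n,a,b in(("front",(258.2,198.2),(252.8,194.6)),("back",(264.9,169.6),(272.4,215.4))): print(n,tri(ray(*a,t["K"],t["W"]),ray(*b,q["K"],q["W"])).round(4))
for p in ((.523,.028,.095),(.523,.028,.066)): print(proj(p,K,W)*1.5)
E
```

```text
piv [0.4615 0.0357 0.067 ]
knobtop [0.5212 0.0272 0.1   ]
knobtop [0.5143 0.0193 0.1   ]
knobbase [0.5219 0.0269 0.066 ]
pinA [ 0.5566 -0.0818  0.075 ]
pinB [0.5875 0.1027 0.075 ]
backknob [ 0.6262 -0.009   0.1   ]
barend [ 0.5427 -0.0534  0.133 ]
[[ 304  217   13   19  168]
 [ 229  229   13   20  195]
 [ 260  279   75   29 1004]
 [ 243  293   10   15  119]] [[309.93452381 226.17261905]
 [235.47692308 239.32307692]
 [302.89043825 292.67430279]
 [247.52941176 300.24369748]]
front [0.5241 0.029  0.0832]
back [ 0.6453 -0.0011  0.0817]
[467.84844198 344.93343871]
[461.64311863 331.64961222]
```

Request:
{"api": "carry_out", "payload": {
  "commands": [0.3,0.7,0,0,0,0.3,0.7,-0.5,0,0,0.3,0.7,-0.5,0,0,0,0,-0.8,0,0,0,0,-0.8,0,0,0,0,-0.8,0,0,0,0,0,0,0]
}}

```text
time_s: 2.45
tcp_pos: [0.5182, 0.0236, 0.1566]
eef_rot: [180.0, -0.5, -158.8]
contact_force: [0.3, 0.2, -0.1]
gripper_width: 0.0443
```

```bash
python3 - <<'E'
from h import *
f,K,W=cap("wrist");save(f,"w2.png",None,1.2);print(telemetry.get_state()["tcp_pos"])
E
```

```text
[0.51984924 0.02388335 0.15923071]
```

View pics/w2.png

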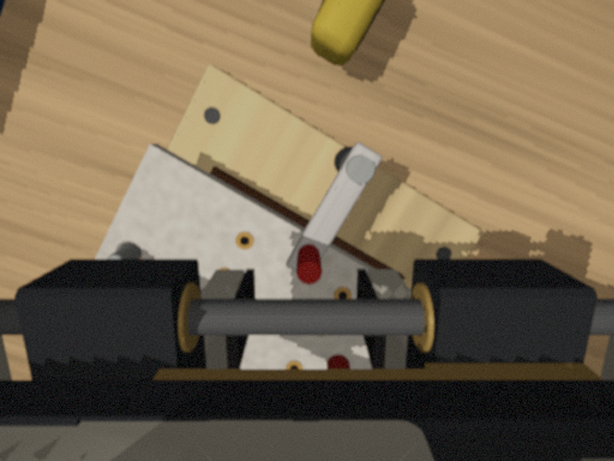

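The red knob (308,265) sits centred between the fingers. Descend and grip.

Request:
{"api": "carry_out", "payload": {
  "commands": [0.05,0.1,-0.7,0,0,0,0,-0.7,0,0,0,0,0,0,1,0,0,0,0,1,0,0,0,0,1,0,0,0,0,1,0,0,0,0,1,0,0,0,0,1],
  "grip_force": 10
}}

```text
time_s: 3.3
tcp_pos: [0.5243, 0.0294, 0.106]
eef_rot: [-180.0, 0.1, -158.7]
contact_force: [0.2, -0.3, 7.0]
gripper_width: 0.0133
```

Knob held (13 mm). I'll swing it along the arc.

Request:
{"api": "carry_out", "payload": {
  "commands": [0.02,0.26,0,0,1,-0.025,0.26,0,0,1,-0.07,0.25,0,0,1,-0.11,0.24,0,0,1,-0.15,0.21,0,0,1,-0.185,0.18,0,0,1,-0.22,0.15,0,0,1,-0.24,0.11,0,0,1]
}}

```text
time_s: 4.1
tcp_pos: [0.4837, 0.0961, 0.1049]
eef_rot: [-180.0, 0.0, -158.7]
contact_force: [1.4, -3.1, 5.4]
gripper_width: 0.0136
```

Request:
{"api": "carry_out", "payload": {
  "commands": [-0.12,0.04,0,0,1,0,0,0,0,1,0,0,0,0,0,0,0,0,0,0,0,0,0,0,0,0,0,0.8,0,0,0,0,0.8,0,0,0,0,0,0,0]
}}

```text
time_s: 4.9
tcp_pos: [0.4812, 0.0981, 0.1722]
eef_rot: [180.0, 0.3, -158.7]
contact_force: [-0.3, -0.7, -0.1]
gripper_width: 0.0434
```

```bash
python3 - <<'E'
from h import *
f,K,W=cap("top");save(f,"t2.png",(210,130,310,230),4);s=telemetry.get_state();print(s["tcp_pos"],s["contact_force"])
f,K,W=cap("scene");save(f,"s2.png",(200,150,330,260),5)
a=cv2.imread("pics/t2.png");b=cv2.resize(cv2.imread("pics/s2.png"),(400,400));cv2.imwrite("pics/c2.png",np.hstack([a,b]))
E
```

```text
[0.48010705 0.09772501 0.17021022] [-0.34155165 -0.18769108 -0.145898  ]
```

View pics/c2.png

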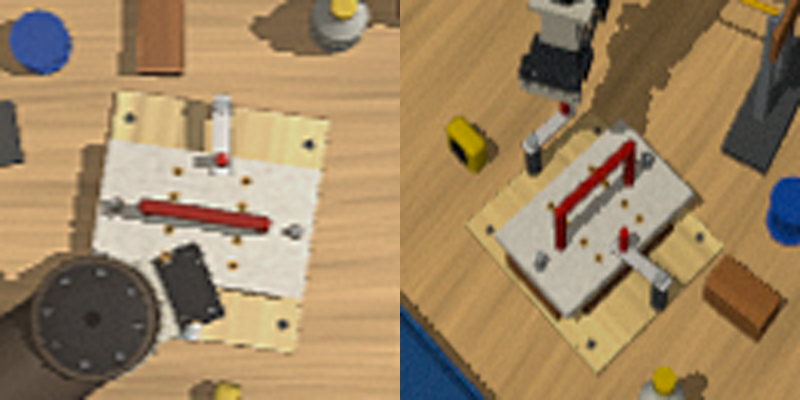

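Front arm is fully aside (about 85°). Next the back knob at (0.645,-0.001), turning the hand 20° to stay clear of the glue.

Request:
{"api": "carry_out", "payload": {
  "commands": [0,0,0.4,0,0,0.82,-0.5,0,-1,0,0.82,-0.5,0,-1,0,0.82,-0.5,0,-1,0,0.82,-0.5,0,-1,0,0.82,-0.5,0,-1,0,0,0,0,0,0,0,0,0,0,0]
}}

```text
time_s: 5.8
tcp_pos: [0.6426, -0.0037, 0.1819]
eef_rot: [-180.0, -0.2, -178.8]
contact_force: [0.1, 1.0, 0.5]
gripper_width: 0.0442
```

```bash
python3 - <<'E'
from h import *
f,K,W=cap("wrist");save(f,"w3.png",None,1.2);s=telemetry.get_state();print(s["tcp_pos"],s["eef_rot"])
print(proj((.645,-.001,.1),K,W)*1.2)
E
```

```text
[ 0.64221403 -0.00318892  0.18257555] [-179.97927173   -0.18520138 -178.7289906 ]
[310.60821713 252.95836976]
```

View pics/w3.png

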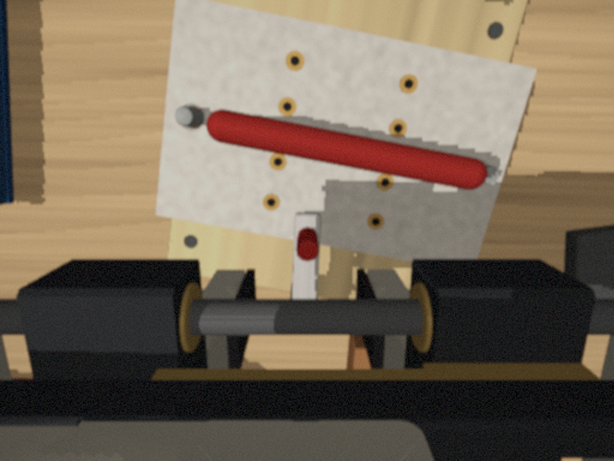

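Knob at (308,250), as predicted. Descend, grip, swing.

Request:
{"api": "carry_out", "payload": {
  "commands": [0.07,0.05,-0.9,0,0,0,0,-0.9,0,0,0,0,0,0,1,0,0,0,0,1,0,0,0,0,1,0,0,0,0,1,0,0,0,0,1,0,0,0,0,1]
}}

```text
time_s: 6.65
tcp_pos: [0.6469, -0.0007, 0.1144]
eef_rot: [180.0, 0.2, -178.7]
contact_force: [-1.6, 0.4, 7.5]
gripper_width: 0.0133
```

Request:
{"api": "carry_out", "payload": {
  "commands": [-0.02,-0.26,0,0,1,0.025,-0.26,0,0,1,0.07,-0.25,0,0,1,0.11,-0.24,0,0,1,0.15,-0.21,0,0,1,0.185,-0.18,0,0,1,0.22,-0.15,0,0,1,0.24,-0.11,0,0,1]
}}

```text
time_s: 7.45
tcp_pos: [0.6882, -0.0645, 0.1142]
eef_rot: [179.8, 0.4, -178.7]
contact_force: [3.2, 20.8, 5.8]
gripper_width: 0.0135
```

Request:
{"api": "carry_out", "payload": {
  "commands": [0.12,-0.04,0,0,1,0,0,0,0,1,0,0,0,0,-0.2,0,0,0,0,-0.2,0,0,0,0,-0.2,0,0,0.8,0,-0.2,0,0,0.9,0,-0.2,0,0,0.8,0,-0.2]
}}

```text
time_s: 8.25
tcp_pos: [0.6897, -0.0697, 0.2136]
eef_rot: [-180.0, -0.1, -178.7]
contact_force: [0.8, -0.2, 0.1]
gripper_width: 0.0516
```

```bash
python3 - <<'E'
from h import *
def bar(f,K,W):
    hsv=cv2.cvtColor(f,cv2.COLOR_RGB2HSV)
    m=(((hsv[...,0]<8)|(hsv[...,0]>172))&(hsv[...,1]>140)&(hsv[...,2]>50)).astype(np.uint8)
    k,l,s,c=cv2.connectedComponentsWithStats(m);i=1+np.argmax(s[1:,4]);ys,xs=np.where(l==i)
    b=cv2.boxPoints(cv2.minAreaRect(np.c_[xs,ys].astype(np.float32)))
    P=np.array([onz(*q,.125,K,W) for q in b]);print(s[i],P.round(4).tolist())
    e=P[1]-P[0] if np.linalg.norm(P[1]-P[0])>np.linalg.norm(P[2]-P[1]) else P[2]-P[1]
    print("mid",P.mean(0).round(4),"dir",np.degrees(np.arctan2(e[1],e[0])))
f,K,W=cap("wrist");save(f,"w4.png",None,1.);bar(f,K,W);w=f
f,K,W=cap("scene");save(f,"s4.png",(200,150,330,260),3.49)
f=cv2.imread("pics/s4.png")
cv2.imwrite("pics/c4.png",np.hstack([cv2.imread("pics/w4.png")[:384,:512][:, 80:432],cv2.resize(f,(447,384))]))
E
```

```text
[ 279   19  217   68 6001] [[0.588, -0.0573, 0.125], [0.5641, -0.053, 0.125], [0.587, 0.0866, 0.125], [0.6123, 0.0864, 0.125]]
mid [0.5878 0.0157 0.125 ] dir 80.68335494441659
```

View pics/c4.png

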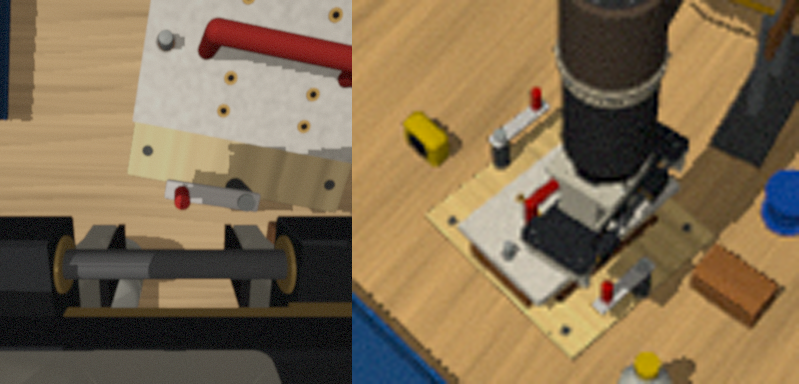

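Both hold-downs are aside: the back arm now lies parallel to the jig's edge, and the front one likewise. Next I'll go over the bar with a +79° turn.

Request:
{"api": "carry_out", "payload": {
  "commands": [-0.33,0.263,0,1,0,-0.33,0.263,0,1,0,-0.33,0.263,0,1,0,-0.33,0.263,0,1,0,-0.33,0.263,0,1,0,-0.33,0.263,0,1,0,-0.33,0.263,0,1,0,-0.33,0.263,0,1,0]
}}

```text
time_s: 9.15
tcp_pos: [0.5835, 0.015, 0.212]
eef_rot: [180.0, -0.1, -146.6]
contact_force: [-0.6, 0.5, 0.4]
gripper_width: 0.0436
```

Request:
{"api": "carry_out", "payload": {
  "commands": [0,0,0,1,0,0,0,0,1,0,0,0,0,1,0,0,0,0,1,0,0,0,0,1,0,0,0,0,1,0,0,0,0,1,0,0,0,0,1,0]
}}

```text
time_s: 9.95
tcp_pos: [0.584, 0.0146, 0.2119]
eef_rot: [180.0, -0.1, -114.6]
contact_force: [0.9, 0.4, -0.0]
gripper_width: 0.0438
```

Request:
{"api": "carry_out", "payload": {
  "commands": [0,0,0,1,0,0,0,0,1,0,0,0,0,1,0,0,0,0,0.8,0,0,0,0,0,0]
}}

```text
time_s: 10.45
tcp_pos: [0.5841, 0.0147, 0.212]
eef_rot: [180.0, -0.0, -99.5]
contact_force: [0.5, -0.4, 0.3]
gripper_width: 0.0435
```

```bash
python3 - <<'E'
from h import *
f,K,W=cap("wrist");save(f,"w5.png",None,1.2);s=telemetry.get_state();print(s["tcp_pos"],s["eef_rot"])
for t in (-.062,0,.062):
    a=np.radians(80.5);print(proj((.584+t*np.cos(a),.0145+t*np.sin(a),.125),K,W)*1.2)
E
```

```text
[0.58410346 0.01478107 0.21208889] [ 1.79954279e+02 -2.79427967e-02 -9.96022388e+01]
[304.6758183  140.88087394]
[304.87646397 245.57673267]
[305.05174431 337.03710076]
```

View pics/w5.png

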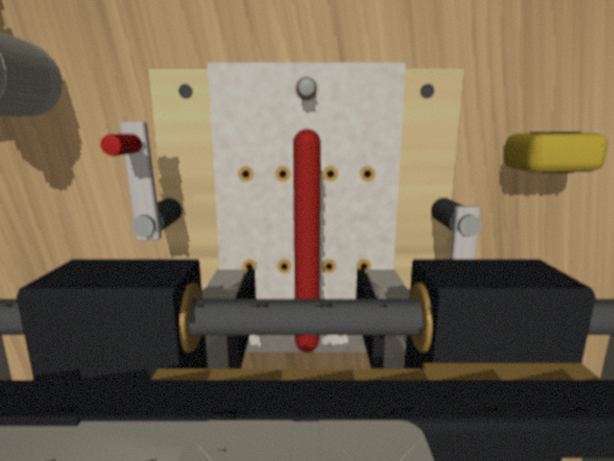

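The bar is centred and aligned (col 307, rows 130–350). Descend and grip.

Request:
{"api": "carry_out", "payload": {
  "commands": [0,0,-0.7,0,0,0,0,-0.7,0,0,0,0,-0.7,0,0,0,0,0,0,1,0,0,0,0,1,0,0,0,0,1,0,0,0,0,1,0,0,0,0,1],
  "grip_force": 50
}}

```text
time_s: 11.3
tcp_pos: [0.5848, 0.0155, 0.13]
eef_rot: [-179.9, 0.0, -99.5]
contact_force: [-2.3, 2.3, 5.2]
gripper_width: 0.0145
```

Request:
{"api": "carry_out", "payload": {
  "commands": [0,0,0,0,1,0,0,0.1,0,1,0,0,0.15,0,1,0,0,0.15,0,1,0,0,0.15,0,1,0,0,0.15,0,1,0,0,0,0,1]
}}

```text
time_s: 12.0
tcp_pos: [0.5849, 0.0154, 0.1577]
eef_rot: [-179.9, 0.0, -99.5]
contact_force: [-0.3, 0.1, -4.9]
gripper_width: 0.0141
```

Lift goes cleanly (−4.9 N). Continue up.

Request:
{"api": "carry_out", "payload": {
  "commands": [0,0,0.25,0,1,0,0,0.25,0,1,0,0,0.5,0,1,0,0,0.6,0,1,0,0,0.6,0,1,0,0,0.5,0,1,0,0,0.3,0,1,0,0,0,0,1]
}}

```text
time_s: 12.8
tcp_pos: [0.5852, 0.0154, 0.2788]
eef_rot: [-179.8, 0.1, -99.5]
contact_force: [0.7, -0.4, -3.9]
gripper_width: 0.0149
```

```bash
python3 - <<'E'
from h import *
s=telemetry.get_state();print(s["tcp_pos"],s["eef_rot"],s["contact_force"],s["moment"])
F={}
for n in("top","scene"):
    f,K,W=cap(n);np.savez(n+"6.npz",f=f,K=K,W=W);F[n]=(f,K,W)
a=F["top"][0][140:225,145:300];b=F["scene"][0][110:260,210:350]
a=cv2.resize(a,None,fx=450/155*.9,fy=450/155*.9,interpolation=3);b=cv2.resize(b,None,fx=2.7,fy=2.7,interpolation=3)
o=np.zeros((410,800,3),np.uint8);o[:a.shape[0],:a.shape[1]]=a;o[:b.shape[0],410:410+b.shape[1]]=b;print(a.shape,b.shape)
cv2.imwrite("pics/c6.png",o[...,::-1])
# yellow prongs in top
f,K,W=F["top"];hsv=cv2.cvtColor(f,cv2.COLOR_RGB2HSV);m=((hsv[...,0]>16)&(hsv[...,0]<32)&(hsv[...,1]>150)&(hsv[...,2]>110)).astype(np.uint8)
m[:150]=0;m[215:]=0;m[:,:165]=0;m[:,210:]=0
k,l,s,c=cv2.connectedComponentsWithStats(m)
for i in range(1,k):
    if s[i,4]>8:
        ys,xs=np.where(l==i);print(s[i],[ (xs[ys==y].mean().round(1),int(y)) for y in (ys.min(),ys.max())],onz(xs[ys==ys.min()].mean(),ys.min(),.215,K,W).round(3),onz(xs[ys==ys.max()].mean(),ys.max()+.5,.222,K,W).round(3))
E
```

```text
[0.5852281  0.01543529 0.27881129] [-1.79800800e+02  8.68679834e-02 -9.94900939e+01] [ 0.67494845 -0.40965302 -3.91855022] [ 0.06819001  0.10284217 -0.01607933]
(222, 405, 3) (405, 378, 3)
[192 161   5  20  34] [(np.float64(192.0), 161), (np.float64(195.5), 180)] [0.671 0.285 0.215] [0.593 0.271 0.222]
[175 164   5  23  45] [(np.float64(175.0), 164), (np.float64(178.5), 186)] [0.66  0.353 0.215] [0.571 0.338 0.222]
```

View pics/c6.png

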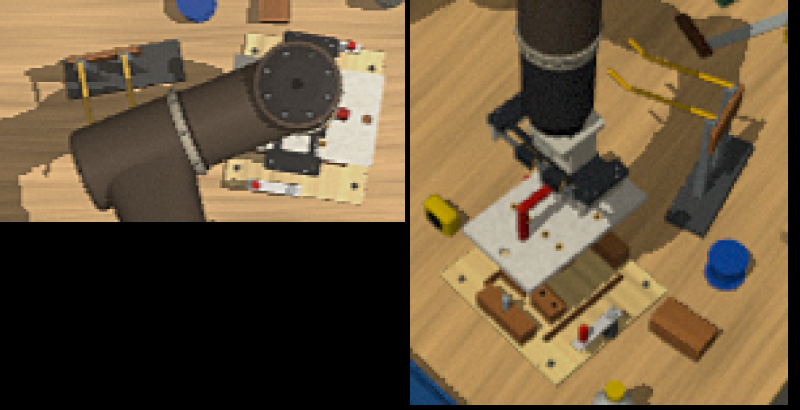

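Plate is off, hanging level. I'll triangulate the prong tips from the first pictures.

```bash
python3 - <<'E'
from h import *
def comps(n,box):
    z=np.load(n+"0.npz");f,K,W=z["f"],z["K"],z["W"];hsv=cv2.cvtColor(f,cv2.COLOR_RGB2HSV)
    m=((hsv[...,0]>16)&(hsv[...,0]<32)&(hsv[...,1]>150)&(hsv[...,2]>110)).astype(np.uint8)
    g=np.zeros_like(m);g[box[1]:box[3],box[0]:box[2]]=1;m*=g
    k,l,s,c=cv2.connectedComponentsWithStats(m,connectivity=8);o=[]
    for i in range(1,k):
        if s[i,4]>20:
            ys,xs=np.where(l==i)
            if n=="top": t=(xs[ys>=ys.max()-1].mean(),ys.max()+.5);e=(xs[ys<=ys.min()+1].mean(),ys.min()-.5)
            else: t=(xs.min()-.5,ys[xs<=xs.min()+1].mean());e=(xs.max()+.5,ys[xs>=xs.max()-1].mean())
            print(n,s[i],t,e);o.append((t,e))
    return o,K,W
a,Ka,Wa=comps("top",(170,155,206,212));b,Kb,Wb=comps("scene",(278,115,335,160))
for k,h in((0,.221),(1,.212)):
    print([onz(*x[k],h,Ka,Wa).round(4).tolist() for x in a],[onz(*x[k],h,Kb,Wb).round(4).tolist() for x in b])
    for x in a:
        for y in b: print(k,tri(ray(*x[k],Ka,Wa),ray(*y[k],Kb,Wb)).round(3))
E
```

```text
top [192 161   8  44  76] (np.float64(198.66666666666666), np.float64(204.5)) (np.float64(192.0), np.float64(160.5))
top [175 164   8  44  88] (np.float64(181.33333333333334), np.float64(207.5)) (np.float64(175.33333333333334), np.float64(163.5))
scene [290 124  40  19 109] (np.float64(289.5), np.float64(125.0)) (np.float64(329.5), np.float64(141.2))
scene [283 135  40  19 106] (np.float64(282.5), np.float64(135.8)) (np.float64(322.5), np.float64(152.5))
[[0.4988, 0.2592, 0.221], [0.4881, 0.3274, 0.221]] [[0.4906, 0.3225, 0.221], [0.5018, 0.2578, 0.221]]
0 [0.511 0.259 0.29 ]
0 [0.499 0.26  0.217]
0 [0.488 0.328 0.214]
0 [0.475 0.332 0.137]
[[0.6735, 0.286, 0.212], [0.6627, 0.3523, 0.212]] [[0.6651, 0.3576, 0.212], [0.6746, 0.2913, 0.212]]
1 [0.679 0.284 0.289]
1 [0.675 0.287 0.216]
1 [0.664 0.353 0.215]
1 [0.659 0.358 0.138]
```

Prong tips are at (0.500,0.2585) and (0.489,0.325), so hook yaw is +9.7° and the seat is about (0.529,0.298). The heights agree (0.215). I'll go around by −x, then +y, turning 19°.

Request:
{"api": "carry_out", "payload": {
  "commands": [-0.3,0,0,0.6,1,-0.5,0,0,0.6,1,-0.5,0,-0.1,0.6,1,-0.5,0,-0.1,0.6,1,-0.6,0,-0.1,0.6,1,-0.6,0,-0.1,0.6,1,-0.6,0,-0.2,0.6,1,-0.4,0.2,-0.1,0.6,1]
}}

```text
time_s: 13.7
tcp_pos: [0.4217, 0.0223, 0.2467]
eef_rot: [179.8, -0.0, -80.3]
contact_force: [0.2, 0.8, -3.3]
gripper_width: 0.0146
```

Request:
{"api": "carry_out", "payload": {
  "commands": [-0.1,0.4,0,0,1,-0.1,0.6,0,0,1,-0.1,0.6,0,0,1,-0.1,0.6,0,0,1,-0.1,0.6,0,0,1,-0.1,0.6,0,0,1,0,0.6,0,0,1,0,0.6,0,0,1]
}}

```text
time_s: 14.5
tcp_pos: [0.3996, 0.2078, 0.2474]
eef_rot: [179.9, -0.1, -80.3]
contact_force: [0.5, 1.2, -4.0]
gripper_width: 0.0146
```

Request:
{"api": "carry_out", "payload": {
  "commands": [0,0.6,0,0,1,0,0.6,0,0,1,0,0.5,0,0,1,0,0,0,0,1,0,0,0,0,1]
}}

```text
time_s: 15.0
tcp_pos: [0.4, 0.2752, 0.2476]
eef_rot: [179.9, -0.1, -80.3]
contact_force: [-0.1, 0.9, -4.0]
gripper_width: 0.0143
```

```bash
python3 - <<'E'
from h import *
s=telemetry.get_state();print(s["tcp_pos"],s["eef_rot"],s["contact_force"],s["moment"])
p=np.array([.529,.298])-s["tcp_pos"][:2];x=np.array([np.cos(np.radians(9.7)),np.sin(np.radians(9.7))]);print("hook-frame to go",p@x,p@[-x[1],x[0]])
f,K,W=cap("wrist");save(f,"w7.png",None,.78);f,K,W=cap("scene");save(f,"s7.png",(220,60,360,165),2.85)
a=cv2.imread("pics/w7.png");b=cv2.imread("pics/s7.png");b=b[:a.shape[0]];a=a[:b.shape[0]];cv2.imwrite("pics/c7.png",np.hstack([a,b])[:,:800])
E
```

```text
[0.39996062 0.27518664 0.24761152] [ 1.79907517e+02 -8.52499997e-02 -8.02597468e+01] [-0.05288715  0.91550377 -4.0173857 ] [ 0.06450408  0.15156657 -0.02842624]
hook-frame to go 0.13103837412852634 0.0007454382192820767
```

View pics/c7.png

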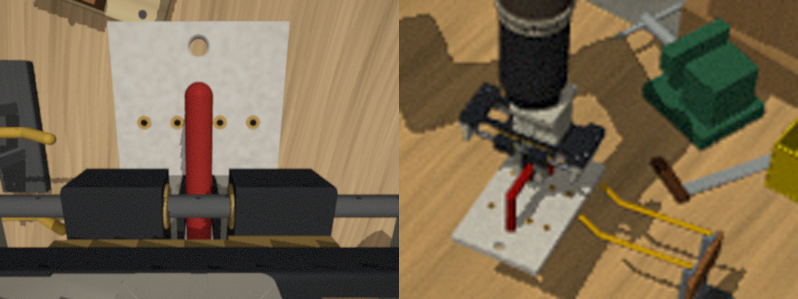

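Aligned with the prongs. Slide in over the tips.

Request:
{"api": "carry_out", "payload": {
  "commands": [0.3,0.05,0.1,0,1,0.5,0.085,0,0,1,0.5,0.085,0,0,1,0.4,0.068,0,0,1,0,0,0,0,1]
}}

```text
time_s: 15.6
tcp_pos: [0.4708, 0.2867, 0.2524]
eef_rot: [-180.0, -0.0, -80.4]
contact_force: [-1.0, -0.2, -4.6]
gripper_width: 0.0144
```

Request:
{"api": "carry_out", "payload": {
  "commands": [0.4,0.068,0,0,1,0.5,0.085,0,0,1,0.4,0.068,0,0,1,0.22,0.04,0,0,1,0,0,0,0,1]
}}

```text
time_s: 16.1
tcp_pos: [0.53, 0.2969, 0.2522]
eef_rot: [180.0, -0.0, -80.4]
contact_force: [-1.0, -0.0, -5.5]
gripper_width: 0.0148
```

Request:
{"api": "carry_out", "payload": {
  "commands": [0,0,-0.2,0,1,0,0,-0.2,0,1,0,0,-0.2,0,1,0,0,-0.1,0,1,0,0,0,0,1]
}}

```text
time_s: 16.6
tcp_pos: [0.5286, 0.297, 0.2236]
eef_rot: [179.9, -0.0, -80.3]
contact_force: [-0.4, 0.1, -3.9]
gripper_width: 0.0146
```

Still carrying the full weight, with the bar at about 0.219. Lower the last few millimetres and watch the force.

Request:
{"api": "carry_out", "payload": {
  "commands": [0,0,-0.07,0,1,0,0,-0.06,0,1,0,0,0,0,1]
}}

```text
time_s: 16.9
tcp_pos: [0.5291, 0.2972, 0.2191]
eef_rot: [180.0, -0.0, -80.3]
contact_force: [-0.4, -0.8, -4.7]
gripper_width: 0.0146
```

Request:
{"api": "carry_out", "payload": {
  "commands": [0,0,-0.05,0,1,0,0,0,0,1]
}}

```text
time_s: 17.1
tcp_pos: [0.5298, 0.2975, 0.2179]
eef_rot: [-179.9, 0.0, -80.3]
contact_force: [1.7, -0.1, -2.0]
gripper_width: 0.0149
```

```bash
python3 - <<'E'
from h import *
f,K,W=cap("scene");save(f,"s8.png",(220,60,360,165),4.5)
E
```

```text
(no output)
```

View pics/s8.png

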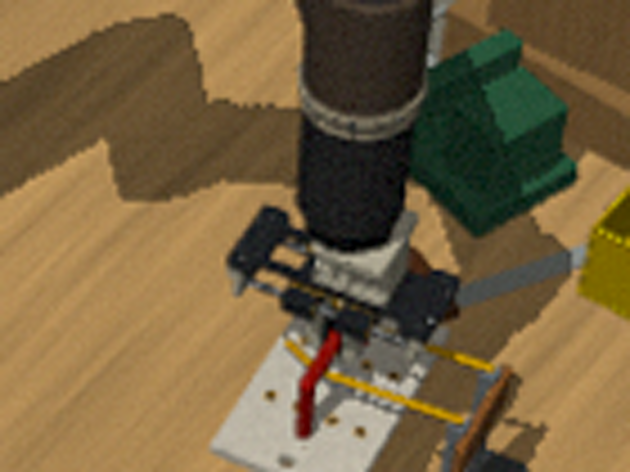

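The bar rests on the prongs inside the tips, and the weight is transferring. Lower a little more and release.

Request:
{"api": "carry_out", "payload": {
  "commands": [0,0,-0.04,0,1,0,0,0,0,1,0,0,0,0,1]
}}

```text
time_s: 17.45
tcp_pos: [0.5304, 0.2978, 0.2172]
eef_rot: [-179.8, 0.1, -80.3]
contact_force: [3.6, -0.7, 4.8]
gripper_width: 0.0149
```

Request:
{"api": "carry_out", "payload": {
  "commands": [0,0,0,0,0.5,0,0,0,0,0,0,0,0,0,0,0,0,0,0,0,0,0,0,0,0]
}}

```text
time_s: 17.95
tcp_pos: [0.5289, 0.2972, 0.2154]
eef_rot: [180.0, -0.0, -80.3]
contact_force: [-0.7, 0.4, -1.2]
gripper_width: 0.0431
```

Request:
{"api": "carry_out", "payload": {
  "commands": [0,0,0.3,0,0,0,0,0.6,0,0,0,0,0.8,0,0,0,0,0.8,0,0,0,0,0,0,0]
}}

```text
time_s: 18.45
tcp_pos: [0.531, 0.2982, 0.322]
eef_rot: [-179.5, 0.2, -80.3]
contact_force: [0.4, -0.2, 0.6]
gripper_width: 0.044
```

Released. I'll go over the jig, turning so that the jaws lie across the blocks' width (+71°).

Request:
{"api": "carry_out", "payload": {
  "commands": [-0.1,-0.87,0,1,0,-0.1,-0.87,0,1,0,-0.1,-0.87,0,1,0,-0.1,-0.87,0,1,0,-0.1,-0.87,0,1,0,-0.1,-0.87,0,1,0,-0.1,-0.87,0,1,0,-0.1,-0.87,0,1,0],
  "grip_force": 25
}}

```text
time_s: 19.25
tcp_pos: [0.4968, 0.0175, 0.3166]
eef_rot: [-179.9, -0.0, -48.1]
contact_force: [-0.3, 0.3, 1.0]
gripper_width: 0.0439
```

Request:
{"api": "carry_out", "payload": {
  "commands": [0,0,0,1,0,0,0,0,1,0,0,0,0,1,0,0,0,0,1,0,0,0,0,1,0,0,0,0,1,0,0,0,0,1,0,0,0,0,1,0]
}}

```text
time_s: 20.05
tcp_pos: [0.4971, 0.0188, 0.3164]
eef_rot: [-180.0, -0.0, -16.1]
contact_force: [-0.3, -0.2, -0.8]
gripper_width: 0.0436
```

Request:
{"api": "carry_out", "payload": {
  "commands": [0,0,0,1,0,0,0,0,0.7,0,0,0,0,0,0]
}}

```text
time_s: 20.35
tcp_pos: [0.4972, 0.0188, 0.3163]
eef_rot: [-180.0, -0.0, -9.5]
contact_force: [0.5, 1.1, -0.2]
gripper_width: 0.044
```

```bash
python3 - <<'E'
from h import *
s=telemetry.get_state();print(s["tcp_pos"],s["eef_rot"])
f,K,W=cap("wrist");np.savez("w9.npz",f=f,K=K,W=W);save(f,"w9.png",None,.9);f,K,W=cap("scene");save(f,"s9.png",(150,90,360,330),345.6/240)
np.savez("s9.npz",f=f,K=K,W=W);f,K,W=cap("top");np.savez("t9.npz",f=f,K=K,W=W)
a=cv2.imread("pics/w9.png");b=cv2.imread("pics/s9.png");h=min(len(a),len(b));cv2.imwrite("pics/c9.png",np.hstack([a[:h],b[:h]])[:,:800])
E
```

```text
[0.4971621  0.01881923 0.31630977] [-1.79982937e+02 -2.90364713e-02 -9.45903997e+00]
```

View pics/c9.png

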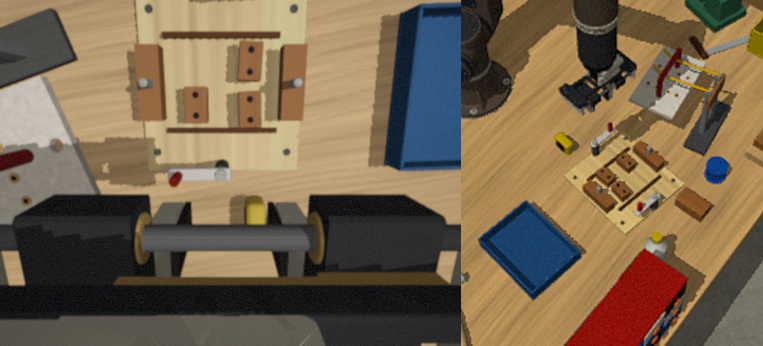

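Three blocks remain, seen in the wrist view at (250,62), (250,108) and (196,104). The plate hangs on the hook. I'll measure the blocks and the tray.

```bash
cat > blk.py <<'E'
from h import *
def blocks(f,K,W,z,lo=900,hi=2600):
    hsv=cv2.cvtColor(f,cv2.COLOR_RGB2HSV)
    m=((hsv[...,0]<16)&(hsv[...,1]>95)&(hsv[...,2]>60)&(hsv[...,2]<190)).astype(np.uint8)
    cs,_=cv2.findContours(m,cv2.RETR_EXTERNAL,cv2.CHAIN_APPROX_NONE)
    for c in cs:
        if cv2.contourArea(c)<100: continue
        P=np.array([onz(*q[0],z,K,W)[:2] for q in c]).astype(np.float32)*1000
        (x,y),(w,h),a=cv2.minAreaRect(P);
        if w<h: a+=90
        print("px",cv2.boundingRect(c),"xy",round(x,1),round(y,1),"size",round(max(w,h)),round(min(w,h)),"ang",round((a+90)%180-90,1))
E
python3 - <<'E'
from blk import *
z=np.load("w9.npz");blocks(z["f"],z["K"],z["W"],.04)
for n in("t9","s9"):
    z=np.load(n+".npz");f,K,W=z["f"],z["K"],z["W"];hsv=cv2.cvtColor(f,cv2.COLOR_RGB2HSV)
    m=((hsv[...,0]>100)&(hsv[...,0]<125)&(hsv[...,1]>120)).astype(np.uint8)
    cs,_=cv2.findContours(m,0,1)
    for c in cs:
        if cv2.contourArea(c)>1000:
            P=np.array([onz(*q[0],.045,K,W)[:2] for q in c]).astype(np.float32);print(n,cv2.minAreaRect(P))
E
```

```text
px (187, 191, 15, 18) xy 459.6 105.7 size 25 15 ang -50.0
px (0, 166, 37, 20) xy 530.0 327.4 size 48 21 ang -85.8
px (186, 101, 120, 47) xy 544.2 23.2 size 153 56 ang 82.3
px (204, 97, 27, 40) xy 560.6 55.1 size 48 32 ang -9.7
px (309, 49, 33, 85) xy 567.5 -80.2 size 99 36 ang -9.6
px (148, 49, 37, 86) xy 599.1 111.4 size 100 39 ang -9.5
px (264, 45, 28, 45) xy 604.9 -27.3 size 50 31 ang -12.7
px (180, 35, 131, 8) xy 643.6 5.3 size 154 8 ang 80.4
t9 ((0.517851710319519, -0.31584808230400085), (0.16589537262916565, 0.21709878742694855), 82.35452270507812)
s9 ((0.5282858610153198, -0.3206767439842224), (0.17418082058429718, 0.23016496002674103), 82.36266326904297)
```

```bash
python3 - <<'E'
from blk import *
z=np.load("w9.npz");f=z["f"].copy();g=np.zeros_like(f);g[94:143,255:300]=f[94:143,255:300]
blocks(g,z["K"],z["W"],.04)
print(onz(278,120,.04,z["K"],z["W"]),onz(218,116,.04,z["K"],z["W"]))
E
```

```text
px (255, 101, 35, 42) xy 543.0 -11.9 size 50 43 ang -9.6
[ 0.54405631 -0.01928907  0.04      ] [0.56136724 0.05410603 0.04      ]
```

Blocks: A (0.561,0.055), B (0.605,-0.027), C (0.545,-0.018). Tray centre (0.519,-0.317), yaw -7.6°. Grasp A first.

Request:
{"api": "carry_out", "payload": {
  "commands": [0.53,0.3,-0.8,0,0.08,0.53,0.3,-0.8,0,0.08,0.53,0.3,-0.9,0,0.08,0,0,-0.9,0,0.08,0,0,-0.9,0,0.08,0,0,-0.7,0,0.08,0,0,0,0,0.08]
}}

```text
time_s: 21.2
tcp_pos: [0.5583, 0.054, 0.1119]
eef_rot: [179.8, 0.4, -9.6]
contact_force: [-0.6, -0.7, 0.4]
gripper_width: 0.0404
```

Request:
{"api": "carry_out", "payload": {
  "commands": [0,0,-0.6,0,0.08,0,0,-0.6,0,0.08,0,0,-0.55,0,0.08,0,0,0,0,0.08]
}}

```text
time_s: 21.6
tcp_pos: [0.5601, 0.0545, 0.0449]
eef_rot: [179.9, 0.1, -9.5]
contact_force: [-0.5, 0.4, 0.1]
gripper_width: 0.0401
```

Request:
{"api": "carry_out", "payload": {
  "commands": [0,0,0,0,1,0,0,0,0,1,0,0,0,0,1,0,0,0,0,1,0,0,0.6,0,1,0,0,0.8,0,1,0,0,0.8,0,1,0,0,0.4,0,1]
}}

```text
time_s: 22.4
tcp_pos: [0.562, 0.0552, 0.1536]
eef_rot: [-179.9, -0.2, -9.5]
contact_force: [0.9, -0.8, -1.0]
gripper_width: 0.0316
```

Block A held (31.6 mm). Carry it to the tray.

Request:
{"api": "carry_out", "payload": {
  "commands": [0.05,-0.8,0,0,1,0.05,-0.97,0,0,1,0.05,-0.97,0,0,1,0.05,-0.97,0,0,1,0.05,-0.97,0,0,1,0.05,-0.97,0,0,1,0.05,-0.97,0,0,1,0.05,-0.97,0,0,1]
}}

```text
time_s: 23.2
tcp_pos: [0.5767, -0.2504, 0.1507]
eef_rot: [-180.0, -0.1, -9.5]
contact_force: [1.1, -0.2, 0.3]
gripper_width: 0.0322
```

Request:
{"api": "carry_out", "payload": {
  "commands": [0.05,-0.97,0,0,1,0.05,-0.97,0,0,1,0,0,-0.6,0,1,0,0,-0.7,0,1,0,0,-0.6,0,1,0,0,0,0,1]
}}

```text
time_s: 23.8
tcp_pos: [0.5785, -0.3258, 0.0708]
eef_rot: [-179.9, 0.3, -9.6]
contact_force: [-0.5, 0.8, -1.5]
gripper_width: 0.0317
```

```bash
cat > tray.py <<'E'
from h import *
s=telemetry.get_state();print(s["tcp_pos"],s["contact_force"])
for n in ("top","scene"):
    f,K,W=cap(n);np.savez("last_"+n+".npz",f=f,K=K,W=W);hsv=cv2.cvtColor(f,cv2.COLOR_RGB2HSV)
    m=((hsv[...,0]>100)&(hsv[...,0]<125)&(hsv[...,1]>120)).astype(np.uint8)
    cs,_=cv2.findContours(m,0,1)
    for c in cs:
        if cv2.contourArea(c)>300:
            P=np.array([onz(*q[0],.045,K,W)[:2] for q in c]).astype(np.float32);print(n,np.round(np.hstack([np.array(q).ravel() for q in cv2.minAreaRect(P)]),3))
E
python3 tray.py
```

```text
[ 0.57845804 -0.32576476  0.07076431] [-0.47798228  0.8461046  -1.46931945]
top [ 0.482 -0.311  0.168  0.144 82.486]
scene [ 0.528 -0.321  0.174  0.23  82.674]
```

Tray hasn't moved. Set the block down.

Request:
{"api": "carry_out", "payload": {
  "commands": [0,0,-0.4,0,1,0,0,-0.3,0,1,0,0,0,0,1,0,0,0,0,0.2,0,0,0,0,0.05,0,0,0,0,0.05]
}}

```text
time_s: 24.5
tcp_pos: [0.5813, -0.3265, 0.0467]
eef_rot: [180.0, -0.1, -9.5]
contact_force: [-0.1, -0.5, -0.3]
gripper_width: 0.0413
```

Request:
{"api": "carry_out", "payload": {
  "commands": [0,0,0.5,0,0.05,0,0,0.8,0,0.05,0,0.4,0.8,0,0.05,0,0.9,0.4,0,0.05,0,0.95,0,0,0.05,0,0.95,0,0,0.05,0,0.95,0,0,0.05,0,0.95,0,0,0.05]
}}

```text
time_s: 25.3
tcp_pos: [0.5808, -0.1209, 0.1466]
eef_rot: [-180.0, -0.1, -9.5]
contact_force: [0.5, -0.5, 1.3]
gripper_width: 0.0414
```

```bash
python3 tray.py; python3 - <<'E'
from h import *
o=np.zeros((400,800,3),np.uint8)
for n,b,x in(("top",(235,155,350,230),0),("scene",(150,170,320,300),400)):
    z=np.load("last_"+n+".npz");a=cv2.resize(z["f"][b[1]:b[3],b[0]:b[2]],None,fx=400/(b[2]-b[0]),fy=400/(b[2]-b[0]),interpolation=3)[:400];o[:a.shape[0],x:x+400]=a[:,:400]
    K,W=z["K"],z["W"]
    for p in((.605,-.0275,.04),(.545,-.018,.04),(.583,-.3256,.036)):
        q=(proj(p,K,W)-[b[0],b[1]])*400/(b[2]-b[0])+[x,0];print(n,q.round());cv2.circle(o,tuple(int(v) for v in q),2,(0,255,0),-1)
cv2.imwrite("pics/c10.png",o[...,::-1])
E
```

```text
[ 0.58082997 -0.12091221  0.14656437] [ 0.45671351 -0.54775335  1.28076427]
top [ 0.518 -0.316  0.168  0.217 82.486]
scene [ 0.528 -0.321  0.174  0.231 82.343]
top [125.  85.]
top [118. 133.]
top [365.  99.]
scene [658. 118.]
scene [634.  96.]
scene [535. 238.]
```

View pics/c10.png

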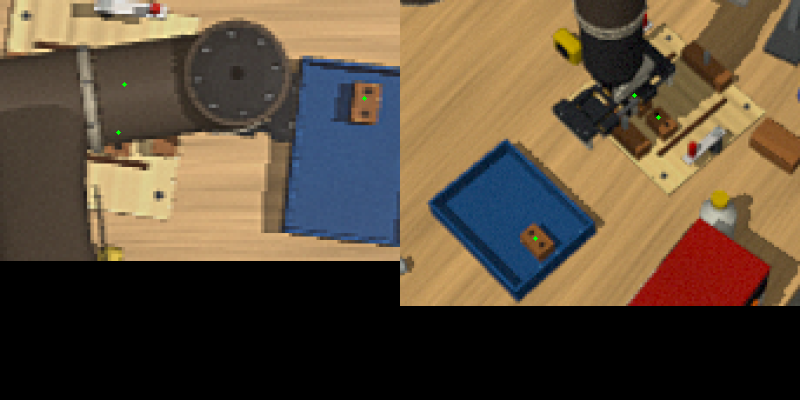

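Block A lies flat in the tray with its holes up, and B is where predicted. Grasp B.

Request:
{"api": "carry_out", "payload": {
  "commands": [0.2,0.78,0,0,0.05,0.2,0.78,0,0,0.05,0.2,0.78,-0.3,0,0.05,0,0,-0.7,0,0.05,0,0,-0.8,0,0.05,0,0,-0.75,0,0.05,0,0,0,0,0.05,0,0,0,0,0.05]
}}

```text
time_s: 26.2
tcp_pos: [0.6051, -0.0291, 0.0442]
eef_rot: [180.0, 0.0, -9.5]
contact_force: [1.0, -0.8, 0.1]
gripper_width: 0.0419
```

Request:
{"api": "carry_out", "payload": {
  "commands": [0,0,0,0,1,0,0,0,0,1,0,0,0,0,1,0,0,0,0,1,0,0,0.6,0,1,0,0,0.8,0,1,0,0,0.8,0,1,0,0,0.4,0,1]
}}

```text
time_s: 27.0
tcp_pos: [0.606, -0.0286, 0.1515]
eef_rot: [-179.9, -0.2, -9.5]
contact_force: [0.3, 0.5, 0.0]
gripper_width: 0.0321
```

Request:
{"api": "carry_out", "payload": {
  "commands": [-0.27,-0.9,0,0,1,-0.27,-0.9,0,0,1,-0.27,-0.9,0,0,1,-0.27,-0.9,0,0,1,-0.27,-0.9,0,0,1,-0.27,-0.9,0,0,1,-0.27,-0.9,0,0,1,-0.27,-0.9,0,0,1]
}}

```text
time_s: 27.8
tcp_pos: [0.5178, -0.3181, 0.1485]
eef_rot: [-180.0, -0.1, -9.5]
contact_force: [-0.2, -0.8, -1.1]
gripper_width: 0.0317
```

```bash
python3 tray.py
```

```text
[ 0.51779943 -0.31810994  0.14851745] [-0.17125214 -0.8411487  -1.12026139]
top [ 4.4900e-01 -3.0700e-01  1.6700e-01  7.8000e-02  8.2486e+01]
scene [ 0.529 -0.321  0.174  0.229 82.112]
```

Request:
{"api": "carry_out", "payload": {
  "commands": [0,0,-0.6,0,1,0,0,-0.7,0,1,0,0,-0.6,0,1,0,0,-0.5,0,1,0,0,-0.25,0,1,0,0,0,0,1]
}}

```text
time_s: 28.5
tcp_pos: [0.5184, -0.3164, 0.0415]
eef_rot: [180.0, 0.0, -9.5]
contact_force: [0.6, -0.2, -0.3]
gripper_width: 0.0318
```

Request:
{"api": "carry_out", "payload": {
  "commands": [0,0,-0.03,0,1,0,0,0,0,0.2,0,0,0,0,0.05,0,0,0,0,0.05,0,0,0.5,0,0.05,0,0,0.9,0,0.05,0,0.4,0.9,0,0.05,0,0.9,0.9,0,0.05]
}}

```text
time_s: 29.3
tcp_pos: [0.5183, -0.2663, 0.1692]
eef_rot: [180.0, -0.0, -9.6]
contact_force: [0.7, 1.1, -0.0]
gripper_width: 0.0414
```

Request:
{"api": "carry_out", "payload": {
  "commands": [-0.1,0.95,0.5,0,0.05,-0.1,0.95,0.5,0,0.05,-0.1,0.95,0.5,0,0.05,-0.1,0.95,0,0,0.05,-0.1,0.95,0,0,0.05,-0.1,0.95,0,0,0.05,0,0,0,0,0.05]
}}

```text
time_s: 30.0
tcp_pos: [0.4941, -0.0342, 0.2286]
eef_rot: [-179.9, -0.1, -9.3]
contact_force: [1.0, -0.3, 0.3]
gripper_width: 0.042
```

```bash
python3 - <<'E'
from blk import *
s=telemetry.get_state();print(s["tcp_pos"])
f,K,W=cap("wrist");save(f,"w11.png");np.savez("w11.npz",f=f,K=K,W=W)
q=proj((.545,-.018,.04),K,W);print(q)
g=np.zeros_like(f);u,v=q.astype(int);g[max(v-45,0):v+45,max(u-45,0):u+45]=f[max(v-45,0):v+45,max(u-45,0):u+45]
blocks(g,K,W,.04)
hsv=cv2.cvtColor(f,cv2.COLOR_RGB2HSV)
E
python3 tray.py
```

```text
[ 0.49413339 -0.03419458  0.22862384]
[230.07135188 128.71669387]
px (185, 106, 86, 57) xy 539.8 -13.9 size 87 55 ang 80.6
[ 0.49427748 -0.03554297  0.22850089] [-1.03349423 -0.45675594 -0.55859578]
top [ 0.518 -0.316  0.166  0.217 82.355]
scene [ 0.529 -0.321  0.174  0.23  82.405]
```

```bash
python3 - <<'E'
from blk import *
z=np.load("w11.npz");f,K,W=z["f"],z["K"],z["W"];hsv=cv2.cvtColor(f,cv2.COLOR_RGB2HSV)
m=((hsv[...,0]<16)&(hsv[...,1]>95)&(hsv[...,2]>60)&(hsv[...,2]<190))
for r in range(102,166,6):
    x=np.where(m[r,180:280])[0]+180
    print(r,(x.min(),x.max(),len(x)) if len(x) else None, [onz(u,r,.04,K,W)[:2].round(3).tolist() for u in((x.min(),x.max()) if len(x) else ())])
E
```

```text
102 (np.int64(274), np.int64(279), 6) [[0.563, -0.065], [0.562, -0.07]]
108 (np.int64(214), np.int64(279), 38) [[0.567, -0.006], [0.557, -0.069]]
114 (np.int64(214), np.int64(279), 34) [[0.562, -0.005], [0.551, -0.068]]
120 (np.int64(215), np.int64(279), 38) [[0.556, -0.005], [0.545, -0.067]]
126 (np.int64(215), np.int64(279), 38) [[0.55, -0.004], [0.54, -0.067]]
132 (np.int64(216), np.int64(279), 37) [[0.544, -0.004], [0.534, -0.066]]
138 (np.int64(216), np.int64(279), 38) [[0.538, -0.002], [0.528, -0.065]]
144 (np.int64(216), np.int64(279), 31) [[0.532, -0.001], [0.522, -0.064]]
150 (np.int64(217), np.int64(247), 31) [[0.526, -0.001], [0.521, -0.031]]
156 (np.int64(180), np.int64(268), 88) [[0.526, 0.037], [0.512, -0.051]]
162 (np.int64(182), np.int64(257), 10) [[0.52, 0.037], [0.508, -0.039]]
```

C is confirmed at about (0.544,-0.019). Grasp it.

Request:
{"api": "carry_out", "payload": {
  "commands": [0.62,0.2,-0.5,0,0.05,0.62,0.2,-0.8,0,0.05,0,0,-0.8,0,0.05,0,0,-0.8,0,0.05,0,0,-0.8,0,0.05,0,0,-0.6,0,0.05,0,0,-0.3,0,0.05,0,0,0,0,0.05]
}}

```text
time_s: 30.95
tcp_pos: [0.543, -0.0226, 0.0423]
eef_rot: [179.9, 0.2, -9.6]
contact_force: [-0.3, -0.8, 0.4]
gripper_width: 0.0416
```

Request:
{"api": "carry_out", "payload": {
  "commands": [0,0,0,0,1,0,0,0,0,1,0,0,0,0,1,0,0,0,0,1,0,0,0.6,0,1,0,0,0.8,0,1,0,0,0.8,0,1,0,0,0.4,0,1]
}}

```text
time_s: 31.75
tcp_pos: [0.5451, -0.0211, 0.1512]
eef_rot: [-179.9, -0.2, -9.5]
contact_force: [0.3, -0.3, -1.1]
gripper_width: 0.032
```

Request:
{"api": "carry_out", "payload": {
  "commands": [-0.28,-0.9,0,0,1,-0.28,-0.9,0,0,1,-0.28,-0.9,0,0,1,-0.28,-0.9,0,0,1,-0.28,-0.9,0,0,1,-0.28,-0.9,0,0,1,-0.28,-0.9,0,0,1,-0.28,-0.9,0,0,1]
}}

```text
time_s: 32.55
tcp_pos: [0.4538, -0.3106, 0.1484]
eef_rot: [-180.0, -0.0, -9.5]
contact_force: [1.1, 0.1, -0.3]
gripper_width: 0.0316
```

```bash
python3 tray.py
```

```text
[ 0.45377385 -0.31059427  0.14840821] [ 1.08608722  0.14482688 -0.302261  ]
top [ 0.579 -0.31   0.145  0.087 75.811]
scene [ 0.529 -0.321  0.174  0.23  82.557]
```

Request:
{"api": "carry_out", "payload": {
  "commands": [0,0,-0.6,0,1,0,0,-0.7,0,1,0,0,-0.6,0,1,0,0,-0.5,0,1,0,0,-0.25,0,1,0,0,0,0,1]
}}

```text
time_s: 33.25
tcp_pos: [0.4542, -0.3089, 0.0413]
eef_rot: [-180.0, 0.1, -9.5]
contact_force: [-0.3, -0.8, -0.5]
gripper_width: 0.0316
```

Request:
{"api": "carry_out", "payload": {
  "commands": [0,0,-0.06,0,1,0,0,0,0,1,0,0,0,0,0.2,0,0,0,0,0.05,0,0,0,0,0.05,0,0,0.5,0,0.05,0,0,0.9,0,0.05,0,0,0.9,0,0.05]
}}

```text
time_s: 34.05
tcp_pos: [0.4538, -0.3093, 0.1322]
eef_rot: [-180.0, 0.1, -9.5]
contact_force: [0.8, -0.2, -0.0]
gripper_width: 0.0417
```

Request:
{"api": "carry_out", "payload": {
  "commands": [-0.4,-0.4,0.9,0,0,-0.5,-0.9,0.9,0,0,-0.5,-0.9,0.5,0,0,-0.5,-0.9,0,0,0,-0.5,-0.9,0,0,0,-0.5,-0.9,0,0,0,0,-0.9,0,0,0,0,0,0,0,0]
}}

```text
time_s: 34.85
tcp_pos: [0.3389, -0.5417, 0.2196]
eef_rot: [180.0, 0.0, -9.7]
contact_force: [0.4, 1.3, -1.0]
gripper_width: 0.0439
```

```bash
python3 tray.py; python3 - <<'E'
from h import *
o=np.zeros((600,800,3),np.uint8)
for n,b,x,y,k in(("top",(150,140,365,230),0,0,3.7),("scene",(140,90,360,300),0,335,1.26),("scene",(270,90,360,170),290,335,3.2),("scene",(200,170,320,255),540,335,2.1)):
    f=np.load("last_"+n+".npz")["f"];a=cv2.resize(f[b[1]:b[3],b[0]:b[2]],None,fx=k,fy=k,interpolation=3);a=a[:600-y,:800-x];o[y:y+a.shape[0],x:x+a.shape[1]]=a
cv2.imwrite("pics/c12.png",o[...,::-1])
E
```

```text
[ 0.338903   -0.54171833  0.21962449] [ 0.41508564  1.28615587 -0.96168755]
top [ 0.518 -0.316  0.168  0.217 82.486]
scene [ 0.528 -0.321  0.174  0.23  82.321]
```

View pics/c12.png

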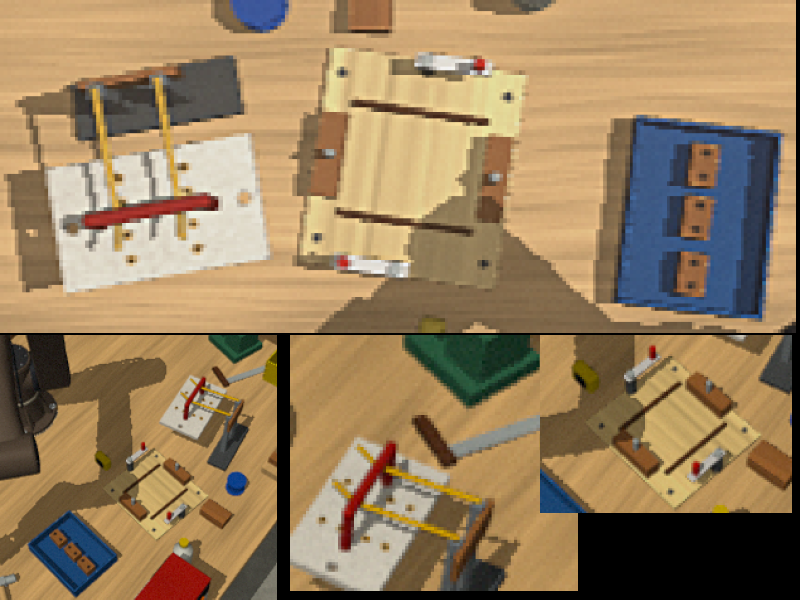

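The last views show the bar across both prongs with the plate level, an empty jig, both arms aside, and three blocks flat in the tray with holes up. I'm handing the job in.

```bash
python3 -c "
from plant import r
print(r.close_job())"
```

```text
the job is handed in; nothing more can be done
None
```

I unloaded the jig and handed the job in at about 35 s of robot time. No verdict came back.

- **Hold-downs:** both are swung fully aside, about 85–90°. The back one met a 21 N sideways force near the end of its swing, probably its stop.
- **Guide plate:** it came straight up off its pins without cocking and now hangs level by its handle, with the bar across both prongs near their lowest point.
- **Blocks:** the jig held three. All lie flat and separate in the blue tray, holes up, and the jig floor is empty. The first dropped about 5 mm on release.

In my last top and scene views everything above looked as asked. The tray had not moved, and I saw no sign that the glue, tape measure, square, offcut or spool had moved. The hammer is only partly in those views, so I did not fully check it. None of the checks disagreed.

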